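# Take the fuse carrier out of its bayonet holder

## Task

Take the sprung bayonet fuse carrier out of the fuse box: press it gently down until you feel it bottom (how deep differs), keep it down while you twist it anticlockwise by about 80 degrees (seen from above), let it spring up and draw it straight out. Then stand it nose down in the big bore of the aluminium service block, its flange fully down on the block, and let go. Never force it (stay below about 25 N on the fuse box), and leave the gear, the tape roll and the feed roller where they are.

Things in the scene. Friction and masses are not known exactly. Their poses are not given: they have to be found in the camera images.
- holder: bench fuse box, fixed: grey enclosure 80 x 80 x 28 mm high with a black collar, 50 mm across, in its middle. Origin: centre of the underside, on the collar's axis; z up; x passes through the places where the carrier's lugs are locked. The two outlet slots for the lugs lie 68 to 97 degrees anticlockwise of x (from above). A cable gland stands out 16 mm on the +x side.
- carrier: black bayonet fuse carrier, about 60 g, at first locked in the collar. Origin: bottom of its brass nose; z up. Above the origin: nose and stem to 41 mm; flange, 48 mm across, at 41 to 47 mm; grip bar at 47 to 69 mm, 40 mm long (x), 12 mm wide (y). Locked, its origin is 47 mm above the bench, the flange 18 mm above the collar and x along the holder's x within 7 degrees of play.
- carrier_grip (a point): middle of the carrier's grip bar, 58 mm above the carrier's origin, on its axis
- block: aluminium service block, fixed, 100 (x) x 60 (y) x 52 mm high; origin at the centre of its underside. One big round bore, diameter 38 mm, 46 mm deep, at x = -20 mm; four small fuse bores in its other half, two of them with a glass fuse standing 6 mm proud.
- block_bore (a point): centre of the mouth of the big bore, 52 mm above the bench. With the carrier seated its flange lies on the block and its origin is 41 mm below this point.
- gear: loose white toothed gear, 36 mm across, 11 mm high, a bystander; origin at the centre of its underside
- tape: loose roll of black tape, 62 mm across, 19 mm high, a bystander; origin at the centre of its underside
- roller: loose black feed roller with white axle ends, 52 mm long, 20 mm across, lying, a bystander; origin at its underside
- holder_mouth (a point): centre of the collar's top, 70 mm above the bench. Inside, a catch holds the lugs: only when pressed 2.5 to 14.5 mm does the carrier pass it; it bottoms hard 1.6 mm deeper (at 4.1 to 16.1 mm). The depth differs from holder to holder, is not visible and must be felt: the spring gives 8 N at first, 0.28 N more per mm pressed, so less than 13 N; the bottom gives more.
- carrier_lugs (a point): on the axis between the two steel lugs, 14.5 mm above the origin; lugs 32 mm tip to tip along x, 6 mm wide, 5 mm high. Not pressed far enough they jam on the catch. Held down they turn anticlockwise; from 68 degrees to a hard stop at 97 they stand in the outlet slots: eased up, the spring lifts the carrier 4 mm above its locked height; raised 35 mm it is clear of the collar.

How it is judged:
By the outcome, as a careful person would: the job done as asked, in the order asked, and still so for the second after the job is handed in, with the robot touching nothing.
It also fails if it takes over 72 s, if anything falls off the work surface, if the arm or the gripper's body presses on something with over 40 N, if the wrist force passes 120 N, or if a joint passes its speed limit or range.

## Robot

A 6-joint arm with a two-finger parallel gripper is mounted at the origin on a cart in front of the work surface, level with it; the furniture and walls round the work are solid. World frame = base frame: x ahead of the robot, y to its left, z up, the work surface at z = 0. Lengths are in m, angles in rad, forces in N, time in s.
With the tool pointing down it reaches from about 0.2 to 0.875 m from the base axis. Payload 3.4 kg.
Tool frame: the origin (TCP) lies midway between the tips of the shut fingers; the grasp point (between the pads) lies 19 mm behind it; z points along the fingers, y is the line along which they close (so a half turn about z gives the same grasp; the last joint's range is limited). The gripper opens to 94 mm and grips with 3 to 60 N. Pads are 16 mm wide; open, the fingers measure 119 mm over their backs; the gripper's body (75 mm by 177 mm) begins 78 mm behind the grasp point.
Start: joints at [1.165, 0.276, 1.505, -0, 1.361, -0.121], TCP at [0.162, 0.552, 0.205] pointing down, gripper open.
Joint ranges: [-2.89, 2.89], [-0.75, 2.08], [0.22, 2.7], [-1.18, 4.32], [0.11, 2.71], [-2.7, 2.7]. Speed limits (rad/s): [2.57, 2.57, 3.14, 3.14, 3.14, 3.14].

## Interface

Orientations are given as a unit quaternion [w, x, y, z].
In Python, from bench import r gives the robot as it stands. The module is installed in compiled form; this text tells all that it offers.
- The arm moves only by the shell command python3 -m crank 'ROWS' [OPENING]. ROWS is JSON, a list of rows, each a list of 2 entries, a list of its own where there are three numbers: the shift along the tool's x, y, z in m, then the turn, a rotation vector about the tool's x, y, z in degrees. A call has 1 to 5 rows; each row is the pose to reach, as a shift and turn from the pose commanded when the call began, along the tool's axes at that moment; what a row does not reach only later rows make up. A row lasts 1/8 s, in which the tool goes at most 62.5 mm and 10.7 degrees, less where a joint would pass 70% of its speed; a pose out of reach is approached as far as the arm can. A call with a gripper value outside its range is refused whole. OPENING is the opening in per cent of the stroke, from 0 (shut) to 100 (fully open), set as the call begins (- or left out, the last holds). The fingers move at their own pace and stop on an object; the grip force is fixed at half the most. Time passes only in rows, so rows that repeat a pose let the fingers close. It gives the time, the measured TCP pose, the force, the opening and the grip force at its end, in the units of the state.
- r.read_state(): the state, without advancing time (a new reading comes with each control period).
- r.grab_frame(name): name is "scene" or "top" or "wrist"; returns a dict with "image" (480x640x3 uint8, blue, green, red), "range_z" (480x640 float32, m along the optical axis (not along the pixel's ray), 0 where there is no reading), "fx", "fy", "cx", "cy" (pixels), "eye" and "attitude" of the camera in the world. Camera axes: x right, y down, z forward; pixel columns grow to the right and rows downward; lengths in m; the calibration is good to about 2 mm. A picture is of the moment at which its call begins.
- r.finish_job(): hands the job in; it is judged then, once.
The state is a dict: "t": time; "q": joint angles; "joint_velocities": joint speeds; "effort": joint torques, N m; "tcp_pos": TCP position; "orientation": TCP orientation; "ft_force": force on the tool from outside, world axes, zero at the start; "torque": the same for the moment, N m; "opening": opening from 0.0 (shut) to 1.0 (fully open); "grip_force": force on a finger pad.
Only numpy, scipy, OpenCV 4.12 (cv2) and the standard library are available. Lean on these libraries where they do the work, as an engineer would, in place of code of your own. Each camera call takes 0.05 s, during which the arm holds its last target. There are 200 camera calls.

## Working session

There is one attempt and no reset: what is moved stays moved. The work goes in short steps, Python scripts to look and compute and a shell command to move; the robot and the scene stay as the last step left them, time stands still between calls to the robot, and variables do not carry over. Pictures are saved under pics/ and viewed, at most 10 in all, crops included, and the job is handed in when it is done.

```bash
mkdir -p pics; cat > h.py <<'E'
import numpy as np, cv2
from bench import r
from scipy.spatial.transform import Rotation as R
def rot(q):
    q=np.array(q,float)
    return q if q.shape==(3,3) else R.from_quat(q[[1,2,3,0]]).as_matrix()
def grab(n):
    f=r.grab_frame(n); f["Rm"]=rot(f["attitude"]); return f
def cloud(f):
    z=f["range_z"]; v,u=np.mgrid[:480,:640]
    p=np.stack([(u-f["cx"])/f["fx"]*z,(v-f["cy"])/f["fy"]*z,z],-1)
    return p@f["Rm"].T+np.array(f["eye"])
def plane(f,uv,h):
    uv=np.atleast_2d(np.array(uv,float)); d=np.c_[(uv[:,0]-f["cx"])/f["fx"],(uv[:,1]-f["cy"])/f["fy"],np.ones(len(uv))]@f["Rm"].T
    e=np.array(f["eye"]); return e+d*((h-e[2])/d[:,2])[:,None]
E
python3 - <<'E'
from h import *
for n in("scene","top"):
    f=grab(n); cv2.imwrite(f"pics/{n}1.png",f["image"]); print(n,f["eye"],f["attitude"],f["fx"],f["cx"],f["cy"],(f["range_z"]>0).mean())
s=r.read_state(); print(s)
E
```

```text
scene [ 0.72542919 -0.46534173  0.84441735] [-0.26459395  0.93821464  0.21353964 -0.06437508] 465.0254639555534 314.1962055342408 243.31543389391584 0.995908203125
top [ 0.36243909 -0.03182548  0.91749999] [-0.05812697  0.70792638 -0.70021656  0.07182112] 476.561562397813 321.32019307608084 233.13914453930767 0.9960677083333334
{'t': 0.1, 'q': array([ 1.16498249e+00,  2.76522424e-01,  1.50593869e+00, -3.30556096e-05,
        1.36070346e+00, -1.21005854e-01]), 'joint_velocities': array([-7.40227617e-04, -1.99252952e-03, -3.84298874e-03, -6.63076523e-04,
       -8.29273604e-05, -1.22615357e-03]), 'effort': array([ 2.67489690e-03, -4.05451083e+01, -2.37781388e+01,  7.06309802e-02,
        2.98492564e-02, -5.15447107e-05]), 'tcp_pos': array([0.16138941, 0.55138645, 0.2047236 ]), 'orientation': array([-1.89040144e-04,  1.41919713e-01,  9.89877860e-01, -7.63060721e-04]), 'ft_force': array([-0.68013688,  0.40196578, -0.32368607]), 'torque': array([-0.01992868, -0.00577145, -0.0222531 ]), 'grip_force': 0.0, 'opening': 1.0000307230124743}
```

View pics/top1.png

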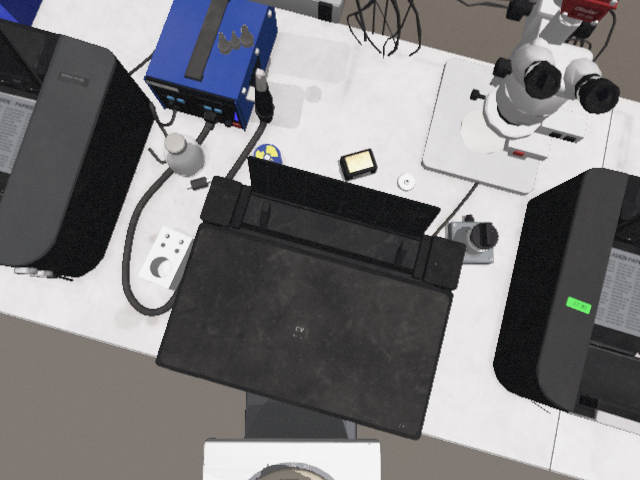

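View pics/scene1.png

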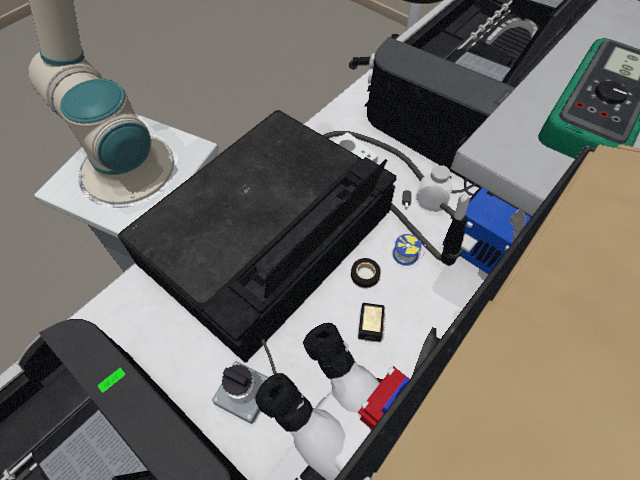

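The top view shows the fuse box at about (475,240) with the grip bar at (484,235), and the service block at about (166,258). The white gear is near (406,182). In the scene view the tape roll is at (366,272) and the fuse box at (240,388).

```bash
python3 - <<'E'
from h import *
f=grab("top"); P=cloud(f); im=f["image"]
a=cv2.resize(im[200:290,440:530],None,fx=4,fy=4,interpolation=cv2.INTER_CUBIC)
b=cv2.resize(im[215:305,125:215],None,fx=4,fy=4,interpolation=cv2.INTER_CUBIC)
cv2.imwrite("pics/crop.png",np.hstack([a,b]))
def reg(x0,x1,y0,y1,zl,zh):
    Q=P[y0:y1,x0:x1].reshape(-1,3); m=(Q[:,2]>zl)&(Q[:,2]<zh); Q=Q[m]
    c,sz,an=cv2.minAreaRect((Q[:,:2]*1000).astype(np.float32)); print(zl,zh,len(Q),Q.mean(0).round(4),np.median(Q[:,2]).round(4),np.round(c,1),np.round(sz,1),round(an,1))
reg(440,530,200,290,.107,.125); reg(440,530,200,290,.083,.1);reg(440,530,200,290,.02,.035)
reg(130,210,215,305,.045,.056)
for n,(u,v) in dict(printer=(300,330),lid=(340,195),left=(60,150),right=(580,300),psu=(210,50),scope=(540,80),bottle=(180,150),rearL=(225,200)).items():print(n,P[v,u].round(3))
E
```

```text
0.107 0.125 202 [ 0.511  -0.3321  0.1155] 0.1159 [ 469.9 -302.4] [ 30.7 147.6] 53.3
0.083 0.1 420 [ 0.5023 -0.3411  0.094 ] 0.0946 [ 453.5 -349.8] [130.2 141.7] 62.8
0.02 0.035 1030 [ 0.5136 -0.3532  0.0278] 0.0282 [ 533.  -355.1] [160.9 177.3] 74.0
0.045 0.056 1505 [0.4782 0.2335 0.0523] 0.0525 [476.2 235.6] [ 61.8 100.1] 67.3
printer [ 0.349 -0.013  0.125]
lid [ 0.552 -0.073  0.218]
left [0.625 0.368 0.195]
right [ 0.399 -0.44   0.193]
psu [0.831 0.153 0.147]
scope [ 0.655 -0.307  0.385]
bottle [0.665 0.21  0.093]
rearL [0.562 0.116 0.138]
```

View pics/crop.png

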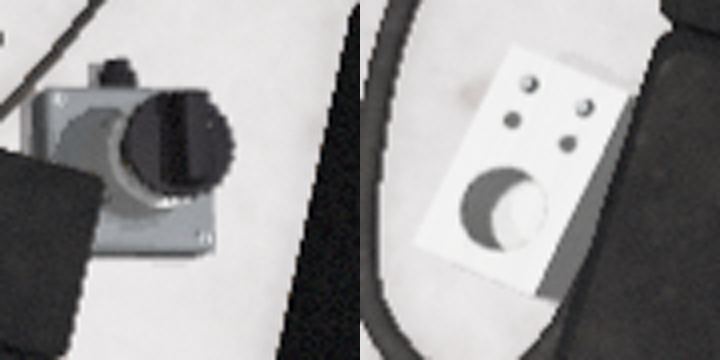

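The crop shows the bar at crop (180,140), which is top pixel (485,235), running roughly along image up, with the gland at the upper side. The big bore is at about pixel (161,267).

```bash
python3 - <<'E'
from h import *
f=grab("top"); P=cloud(f); 
print("up dir",-f["Rm"][:,1].round(3),"right",f["Rm"][:,0].round(3))
print("bar",P[235,485],plane(f,(485,235),.116))
Q=P[215:260,465:505].reshape(-1,3); Q=Q[(Q[:,2]>.11)&(Q[:,2]<.12)]; 
c=np.median(Q,0); Q=Q[np.linalg.norm(Q[:,:2]-c[:2],axis=1)<.03]; print("bartop",len(Q),Q.mean(0).round(4),cv2.minAreaRect((Q[:,:2]*1000).astype(np.float32)))
Q=P[205:270,455:510].reshape(-1,3); Q=Q[(Q[:,2]>.088)&(Q[:,2]<.1)&(np.linalg.norm(Q[:,:2]-c[:2],axis=1)<.035)]; print("flange",len(Q),cv2.minEnclosingCircle((Q[:,:2]*1000).astype(np.float32)))
# box corner points in crop px: TL(47,88) TR(210,90) BR(215,255)
k=np.array([(45,88),(208,88),(215,253)])/4+[440,200]; W=plane(f,k,.028); print("corners",W.round(4)); print("ctr",((W[0]+W[2])/2).round(4)); d=W[1]-W[2];print("x yaw",np.degrees(np.arctan2(d[1],d[0])),np.linalg.norm(d),np.linalg.norm(W[1]-W[0]))
# bore
print("bore",plane(f,(160.8,267.2),.052))
g=grab("scene"); A=np.vstack([P.reshape(-1,3),cloud(g).reshape(-1,3)])
h=np.array([c[0],c[1]])
for nm,h in(("holder",c[:2]),("bore",plane(f,(160.8,267.2),.052)[0,:2])):
    D=A[:,:2]-h; print(nm,h)
    rr=np.hypot(*D.T); th=np.degrees(np.arctan2(D[:,1],D[:,0]))
    for zl in(.125,.16,.25):
        out=[]
        for t in range(-180,180,30):
            m=(th>=t)&(th<t+30)&(A[:,2]>zl)&(rr<.4); out.append((t,round(float(np.percentile(rr[m],.5)),3) if m.sum()>20 else None))
        print(zl,out)
E
```

```text
up dir [0.983 0.013 0.183] right [ 0.009 -1.     0.02 ]
bar [ 0.51247604 -0.32940311  0.11398528] [[ 0.51209985 -0.32865697  0.116     ]]
bartop 179 [ 0.514  -0.335   0.1159] ((514.5059204101562, -335.86688232421875), (12.906292915344238, 39.55011749267578), 89.70314025878906)
flange 366 ((514.822998046875, -336.3905944824219), 24.977603912353516)
corners [[ 0.5531 -0.2974  0.028 ]
 [ 0.5541 -0.3762  0.028 ]
 [ 0.4744 -0.375   0.028 ]]
ctr [ 0.5137 -0.3362  0.028 ]
x yaw -0.8641762561016739 0.07971237367155613 0.07876208166742894
bore [[0.45717932 0.2422491  0.052     ]]
holder [ 0.51387029 -0.33478174]
0.125 [(-180, 0.134), (-150, 0.1), (-120, 0.094), (-90, 0.099), (-60, 0.137), (-30, 0.121), (0, 0.126), (30, 0.338), (60, 0.121), (90, 0.056), (120, 0.062), (150, 0.163)]
0.16 [(-180, 0.135), (-150, 0.099), (-120, 0.095), (-90, 0.1), (-60, 0.139), (-30, 0.121), (0, 0.126), (30, 0.338), (60, 0.121), (90, 0.122), (120, None), (150, None)]
0.25 [(-180, None), (-150, None), (-120, None), (-90, 0.17), (-60, 0.249), (-30, 0.121), (0, 0.126), (30, 0.338), (60, 0.122), (90, 0.339), (120, None), (150, None)]
bore [0.45717932 0.2422491 ]
0.125 [(-180, None), (-150, 0.076), (-120, 0.077), (-90, 0.083), (-60, 0.11), (-30, 0.308), (0, 0.181), (30, 0.132), (60, 0.126), (90, 0.144), (120, None), (150, None)]
0.16 [(-180, None), (-150, None), (-120, 0.29), (-90, 0.212), (-60, 0.217), (-30, 0.323), (0, 0.183), (30, 0.133), (60, 0.127), (90, 0.145), (120, None), (150, None)]
0.25 [(-180, None), (-150, None), (-120, 0.29), (-90, 0.257), (-60, 0.231), (-30, 0.323), (0, 0.324), (30, 0.321), (60, None), (90, None), (120, None), (150, None)]
```

```bash
python3 - <<'E'
from h import *
f=grab("top"); P=cloud(f); g=grab("scene"); c=np.array([.5142,-.3358])
for nm,A in(("top",P.reshape(-1,3)),("scene",cloud(g).reshape(-1,3))):
  A=A[np.hypot(*(A[:,:2]-c).T)<.2]
  for ang in(-100,-90,-80,-45,-20,0,20):
    a=np.radians(ang); D=A[:,:2]-c; u=D@[np.cos(a),np.sin(a)]; v=D@[-np.sin(a),np.cos(a)]
    print(nm,ang,end=': ')
    for zl,zh in((.15,.2),(.2,.32)):
        m=(A[:,2]>zl)&(A[:,2]<zh)&(abs(v)<.045); 
        for s in(1,-1):
            w=(s*u)[m&(s*u>0.05)]; print(zl,s,np.sort(w)[3].round(3) if len(w)>5 else None,end=' | ')
    print()
# edge profile of right device
A=P.reshape(-1,3); 
for x in np.arange(.40,.6,.02):
    m=(abs(A[:,0]-x)<.005)&(A[:,1]<-.38)&(A[:,1]>-.55)&(A[:,2]>.1)
    if m.sum()>5:
        o=np.argsort(-A[m][:,1]); print(x.round(2),A[m][o[2::6]][:5,1:].round(3).tolist())
E
```

```text
top -100: 0.15 1 0.09 | 0.15 -1 0.121 | 0.2 1 0.096 | 0.2 -1 0.12 | 
top -90: 0.15 1 0.085 | 0.15 -1 0.124 | 0.2 1 0.095 | 0.2 -1 0.121 | 
top -80: 0.15 1 0.083 | 0.15 -1 0.123 | 0.2 1 0.092 | 0.2 -1 0.118 | 
top -45: 0.15 1 0.114 | 0.15 -1 None | 0.2 1 0.116 | 0.2 -1 None | 
top -20: 0.15 1 0.148 | 0.15 -1 None | 0.2 1 0.146 | 0.2 -1 None | 
top 0: 0.15 1 0.149 | 0.15 -1 0.182 | 0.2 1 0.148 | 0.2 -1 None | 
top 20: 0.15 1 None | 0.15 -1 0.099 | 0.2 1 0.166 | 0.2 -1 0.135 | 
scene -100: 0.15 1 0.09 | 0.15 -1 0.12 | 0.2 1 0.1 | 0.2 -1 0.12 | 
scene -90: 0.15 1 0.085 | 0.15 -1 0.122 | 0.2 1 0.104 | 0.2 -1 0.12 | 
scene -80: 0.15 1 0.084 | 0.15 -1 0.12 | 0.2 1 0.103 | 0.2 -1 0.116 | 
scene -45: 0.15 1 0.114 | 0.15 -1 None | 0.2 1 0.118 | 0.2 -1 None | 
scene -20: 0.15 1 0.184 | 0.15 -1 None | 0.2 1 0.154 | 0.2 -1 None | 
scene 0: 0.15 1 None | 0.15 -1 0.186 | 0.2 1 0.157 | 0.2 -1 None | 
scene 20: 0.15 1 None | 0.15 -1 0.1 | 0.2 1 None | 0.2 -1 0.131 | 
0.4 [[-0.398, 0.116], [-0.399, 0.157], [-0.399, 0.147], [-0.399, 0.189], [-0.4, 0.114]]
0.42 [[-0.404, 0.107], [-0.405, 0.145], [-0.405, 0.161], [-0.405, 0.151], [-0.405, 0.144]]
0.44 [[-0.41, 0.151], [-0.41, 0.137], [-0.41, 0.1], [-0.411, 0.143], [-0.411, 0.129]]
0.46 [[-0.415, 0.104], [-0.416, 0.102], [-0.416, 0.167], [-0.417, 0.18], [-0.417, 0.108]]
0.48 [[-0.421, 0.139], [-0.422, 0.126], [-0.422, 0.1], [-0.422, 0.114], [-0.423, 0.107]]
0.5 [[-0.427, 0.101], [-0.427, 0.107], [-0.428, 0.12], [-0.428, 0.102], [-0.428, 0.144]]
0.52 [[-0.433, 0.124], [-0.433, 0.105], [-0.434, 0.122], [-0.434, 0.1], [-0.434, 0.139]]
0.54 [[-0.439, 0.104], [-0.439, 0.155], [-0.44, 0.144], [-0.44, 0.177], [-0.44, 0.167]]
0.56 [[-0.444, 0.117], [-0.445, 0.137], [-0.445, 0.181], [-0.445, 0.133], [-0.446, 0.142]]
0.58 [[-0.45, 0.116], [-0.451, 0.161], [-0.451, 0.107], [-0.451, 0.114], [-0.451, 0.148]]
```

```bash
cat >> h.py <<'E'
def to(p,yaw=None,q=None):
    """shift in tool axes (mm) and turn (deg about tool axes) from measured pose to TCP p, tool down, tool y at yaw deg"""
    s=r.read_state(); T=rot(s["orientation"]); 
    if yaw is None: yaw=np.degrees(np.arctan2(T[1,1],T[0,1]))
    a=np.radians(yaw); y=np.array([np.cos(a),np.sin(a),0]); z=np.array([0,0,-1.]); G=np.stack([np.cross(y,z),y,z],1)
    print("t %.2f"%s["t"],"shift mm",(T.T@(np.array(p)-s["tcp_pos"])*1000).round(1),"turn",np.degrees(R.from_matrix(T.T@G).as_rotvec()).round(2),"tcp",s["tcp_pos"].round(4),"yaw",round(float(np.degrees(np.arctan2(T[1,1],T[0,1]))),2),"F",s["ft_force"].round(2),"q6",s["q"][5].round(2))
E
python3 -m crank '[[[-0.015,-0.02,-0.05],[0,0,10]],[[-0.05,-0.065,-0.07],[0,0,20]],[[-0.085,-0.11,-0.08],[0,0,30]],[[-0.12,-0.155,-0.09],[0,0,40]],[[-0.155,-0.2,-0.1],[0,0,50]]]' 100
python3 -c "
from h import *
to([.50,-.33,.29],-90)"
```

```text
t: 0.98
tcp_pos: [0.2545, 0.3147, 0.306]
orientation: [0.0, 0.549, 0.836, 0.0]
ft_force: [0.9, 0.1, 0.4]
opening: 1.0
grip_force: 0.0
t 0.97 shift mm [-689.2  -30.7   16. ] turn [ 4.000e-02 -6.000e-02  1.134e+02] tcp [0.2545 0.3147 0.306 ] yaw 23.4 F [0.87 0.07 0.41] q6 0.31
```

```bash

python3 -m crank '[[[-0.06,-0.003,0],[0,0,10]],[[-0.12,-0.006,0],[0,0,20]],[[-0.18,-0.008,0],[0,0,30]],[[-0.24,-0.01,0],[0,0,40]],[[-0.3,-0.013,0],[0,0,50]]]'
python3 -c "
from h import *
to([.50,-.33,.29],-90)"
```

```text
t: 1.6
tcp_pos: [0.3631, 0.0346, 0.3058]
orientation: [0.0, 0.851, 0.525, 0.001]
ft_force: [1.3, 0.5, -0.3]
opening: 1.001
grip_force: 0.0
t 1.60 shift mm [-264.4  285.9   15.9] turn [ 3.000e-02 -1.000e-01  6.334e+01] tcp [0.3631 0.0346 0.3058] yaw -26.66 F [ 1.26  0.53 -0.33] q6 0.37
```

```bash

python3 -m crank '[[[-0.04,0.043,0],[0,0,10]],[[-0.08,0.086,0],[0,0,20]],[[-0.12,0.13,0.005],[0,0,30]],[[-0.16,0.173,0.01],[0,0,40]],[[-0.2,0.216,0.01],[0,0,50]]]'
python3 - <<'E'
from h import *
to([.505,-.33,.27],-90)
f=grab("wrist"); cv2.imwrite("pics/w1.png",f["image"])
print(f["eye"],f["Rm"].round(3))
g=grab("scene"); cv2.imwrite("pics/s2.png",g["image"])
for nm,k in(("scene",g),("top",grab("top"))):
    A=cloud(k).reshape(-1,3); s=r.read_state(); T=rot(s["orientation"]); L=(A-s["tcp_pos"])@T
    for a,b in((-.09,-.02),(-.13,-.10),(-.17,-.13),(-.22,-.17)):
        m=(L[:,2]>a)&(L[:,2]<b)&(np.hypot(L[:,0],L[:,1])<.11); print(nm,a,b,m.sum(),L[m].min(0).round(3) if m.any() else'',L[m].max(0).round(3) if m.any() else '')
E
```

```text
t: 2.22
tcp_pos: [0.4679, -0.2404, 0.2951]
orientation: [-0.0, 0.993, 0.116, -0.0]
ft_force: [1.4, 0.6, -0.1]
opening: 1.0
grip_force: 0.0
t 2.23 shift mm [15.5 95.7 25. ] turn [-0.04  0.   13.32] tcp [ 0.4679 -0.2404  0.2951] yaw -76.68 F [ 1.41  0.61 -0.12] q6 0.73
[ 0.53573336 -0.22484435  0.47358509] [[ 0.232 -0.944 -0.233]
 [-0.973 -0.226 -0.055]
 [-0.001  0.239 -0.971]]
scene -0.09 -0.02 407 [-0.008 -0.052 -0.09 ] [ 0.013  0.068 -0.02 ]
scene -0.13 -0.1 1727 [-0.032 -0.079 -0.13 ] [ 0.038  0.096 -0.1  ]
scene -0.17 -0.13 4196 [-0.034 -0.083 -0.17 ] [ 0.038  0.096 -0.13 ]
scene -0.22 -0.17 2100 [-0.031 -0.034 -0.22 ] [ 0.04   0.045 -0.17 ]
top -0.09 -0.02 10 [-0.007 -0.057 -0.023] [ 0.009 -0.056 -0.02 ]
top -0.13 -0.1 377 [-0.035 -0.086 -0.13 ] [ 0.033  0.087 -0.1  ]
top -0.17 -0.13 3390 [-0.034 -0.087 -0.17 ] [ 0.034  0.091 -0.13 ]
top -0.22 -0.17 1578 [-0.038 -0.039 -0.22 ] [ 0.036  0.011 -0.17 ]
```

View pics/w1.png

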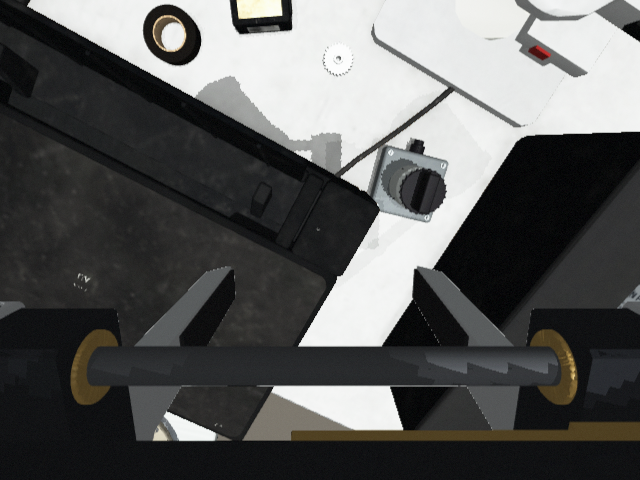

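View pics/s2.png

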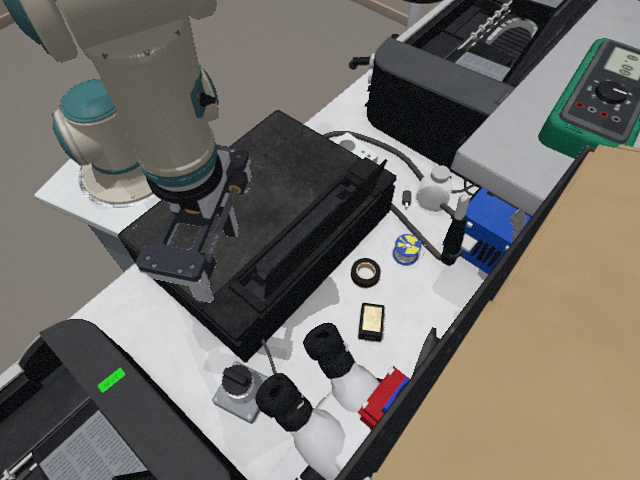

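The wrist view shows the carrier at about (425,190) with its bar close to vertical, the tape at (172,35) and the gear at (338,60). The scene view shows the gripper body lying along tool y. The device to the right of the fuse box is close, so I'll measure how high its wall goes.

```bash
python3 - <<'E'
from h import *
n=np.array([.279,.960]); c=np.array([.5142,-.3358])
for nm in("wrist","scene"):
    A=cloud(grab(nm)).reshape(-1,3); D=A[:,:2]-c; d=-(D@n); t=D@[.96,-.279]
    m=(abs(t)<.08)&(d>.07)&(d<.16)&(A[:,2]>.02)
    for z in np.arange(.06,.32,.02):
        k=m&(A[:,2]>z)&(A[:,2]<z+.02)
        if k.sum()>10: print(nm,z.round(2),k.sum(),np.percentile(d[k],[1,10,50]).round(4))
f=grab("wrist"); P=cloud(f); Q=P[150:235,375:460].reshape(-1,3)
B=Q[(Q[:,2]>.112)&(Q[:,2]<.12)]; print("bar",len(B),B.mean(0).round(4),cv2.minAreaRect((B[:,:2]*1000).astype(np.float32)))
F=Q[(Q[:,2]>.089)&(Q[:,2]<.098)]; print("flange",len(F),cv2.minEnclosingCircle((F[:,:2]*1000).astype(np.float32)))
E
```

```text
wrist 0.06 1151 [0.0908 0.0913 0.092 ]
wrist 0.08 1342 [0.0912 0.0917 0.0923]
wrist 0.1 1590 [0.0916 0.0921 0.0927]
wrist 0.12 1837 [0.0919 0.0925 0.0931]
wrist 0.14 2192 [0.0924 0.0929 0.0936]
wrist 0.16 2625 [0.0927 0.0933 0.094 ]
wrist 0.18 7830 [0.0933 0.094  0.1027]
wrist 0.2 3555 [0.0941 0.0983 0.1193]
scene 0.06 61 [0.0914 0.0915 0.0918]
scene 0.08 73 [0.0918 0.0919 0.0922]
scene 0.1 85 [0.0922 0.0923 0.0925]
scene 0.12 91 [0.0926 0.0927 0.093 ]
scene 0.14 96 [0.093  0.0932 0.0933]
scene 0.16 108 [0.0934 0.0935 0.0937]
scene 0.18 4272 [0.094  0.0991 0.1239]
scene 0.2 1841 [0.0952 0.1038 0.1312]
bar 488 [ 0.5175 -0.3357  0.1149] ((517.0846557617188, -336.07635498046875), (12.162358283996582, 39.87440872192383), 89.89313507080078)
flange 1030 ((510.43621826171875, -324.3216552734375), 38.49519729614258)
```

The wall's top edge is about 94 mm from the carrier axis, and the gripper body needs about 95 mm. I'll grip 10 mm off-centre along the bar (+x) with the fingers part open, hover, and refine the measurement.

```bash

python3 -m crank '[[[0.012,0.035,0.02],[0,0,6.5]],[[0.024,0.07,0.04],[0,0,13.3]],[[0.034,0.106,0.06],[0,0,13.3]],[[0.034,0.106,0.08],[0,0,13.3]],[[0.034,0.106,0.095],[0,0,13.3]]]' 40
python3 - <<'E'
from h import *
to([.525,-.336,.098],-90)
f=grab("wrist"); cv2.imwrite("pics/w2.png",f["image"]); P=cloud(f)
m=(np.abs(P[...,0]-.515)<.06)&(np.abs(P[...,1]+.336)<.05)
B=P[m&(P[...,2]>.112)&(P[...,2]<.12)]; print("bar",len(B),B.mean(0).round(4),cv2.minAreaRect((B[:,:2]*1000).astype(np.float32)))
F=P[m&(P[...,2]>.088)&(P[...,2]<.098)]; print("flange",len(F),np.median(F[:,2]),cv2.minAreaRect((F[:,:2]*1000).astype(np.float32)))
E
```

```text
t: 3.15
tcp_pos: [0.5256, -0.332, 0.2]
orientation: [-0.0, 1.0, 0.004, -0.0]
ft_force: [-0.4, 0.2, 0.1]
opening: 0.503
grip_force: 0.0
t 3.15 shift mm [ -0.6   4.1 102. ] turn [-0.04  0.02  0.49] tcp [ 0.5256 -0.332   0.2   ] yaw -89.51 F [-0.44  0.23  0.05] q6 0.89
bar 792 [ 0.5179 -0.3367  0.115 ] ((517.2527465820312, -336.8279113769531), (40.101776123046875, 11.603842735290527), 0.5641365647315979)
flange 1852 0.09315133751557547 ((517.3562622070312, -336.63067626953125), (48.39474105834961, 48.97282028198242), 7.5035400390625)
```

View pics/w2.png

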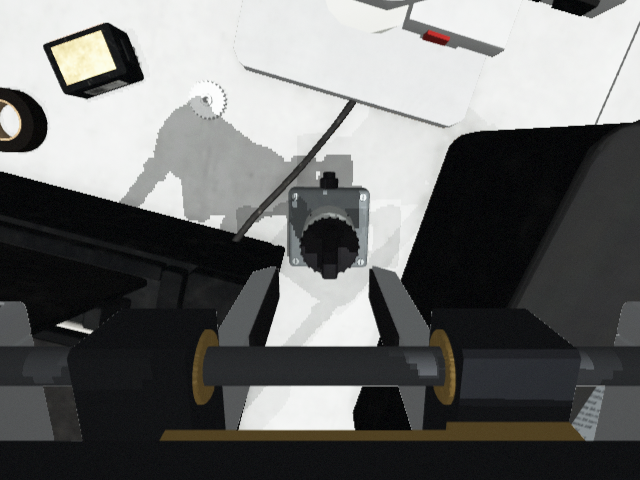

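Carrier centred between the fingers at about (330,245), with the bar lengthwise between them and clearance to the printer corner and wall. Going down to grip.

```bash

python3 -m crank '[[[0,0.0045,0.025],[0,0,0.5]],[[0,0.0045,0.05],[0,0,0.5]],[[0,0.0045,0.075],[0,0,0.5]],[[0,0.0045,0.092],[0,0,0.5]],[[0,0.0045,0.1],[0,0,0.5]]]' 40
python3 -m crank '[[[0,0,0.001],[0,0,0]],[[0,0,0.002],[0,0,0]],[[0,0,0.002],[0,0,0]]]'
python3 -c "
from h import *
to([.526,-.3365,.098],-90)"
```

```text
t: 3.82
tcp_pos: [0.5257, -0.3373, 0.1002]
orientation: [-0.0, 1.0, -0.001, -0.0]
ft_force: [-0.0, 0.2, -0.1]
opening: 0.401
grip_force: 0.0
t: 4.2
tcp_pos: [0.5262, -0.3384, 0.0991]
orientation: [0.0, 1.0, -0.001, 0.001]
ft_force: [0.5, -0.4, 0.2]
opening: 0.401
grip_force: 0.0
t 4.20 shift mm [-0.2 -1.9  1.1] turn [ 0.04 -0.06 -0.12] tcp [ 0.5262 -0.3384  0.0991] yaw -90.12 F [ 0.52 -0.39  0.17] q6 0.89
```

```bash

python3 -m crank '[[[0,-0.0015,0],[0,0,0]],[[0,-0.0015,0],[0,0,0]]]'
python3 -m crank '[[[0,0,0],[0,0,0]],[[0,0,0],[0,0,0]],[[0,0,0],[0,0,0]],[[0,0,0],[0,0,0]],[[0,0,0],[0,0,0]]]' 0
python3 -c "
from h import *
to([.526,-.3365,.098],-90);s=r.read_state();print(s['torque'])"
```

```text
t: 4.45
tcp_pos: [0.5259, -0.3365, 0.0986]
orientation: [0.0, 1.0, -0.001, 0.0]
ft_force: [0.4, 0.5, -0.1]
opening: 0.396
grip_force: 0.0
t: 5.08
tcp_pos: [0.5258, -0.3366, 0.0984]
orientation: [-0.0, 1.0, -0.001, 0.0]
ft_force: [-0.2, -0.4, 0.2]
opening: 0.126
grip_force: 30.0
t 5.08 shift mm [ 0.2 -0.1  0.4] turn [-0.   -0.   -0.12] tcp [ 0.5258 -0.3366  0.0984] yaw -90.12 F [-0.17 -0.38  0.19] q6 0.89
[-0.12013239  0.1615426  -0.05683906]
```

Gripped on 11.9 mm with almost no side force. Pressing step by step.

```bash

python3 -m crank '[[[0,0,0.0005],[0,0,0]],[[0,0,0.001],[0,0,0]],[[0,0,0.0015],[0,0,0]],[[0,0,0.002],[0,0,0]],[[0,0,0.002],[0,0,0]]]'
python3 -m crank '[[[0,0,0.0005],[0,0,0]],[[0,0,0.001],[0,0,0]],[[0,0,0.0015],[0,0,0]],[[0,0,0.002],[0,0,0]],[[0,0,0.002],[0,0,0]]]'
```

```text
t: 5.7
tcp_pos: [0.526, -0.3367, 0.0978]
orientation: [0.0, 1.0, -0.001, 0.0]
ft_force: [-1.7, 0.8, 8.1]
opening: 0.127
grip_force: 30.0
t: 6.32
tcp_pos: [0.526, -0.3367, 0.0959]
orientation: [0.0, 1.0, -0.001, 0.001]
ft_force: [-0.5, 2.1, 7.4]
opening: 0.122
grip_force: 30.0
```

```bash

python3 -m crank '[[[0,0,0.0005],[0,0,0]],[[0,0,0.001],[0,0,0]],[[0,0,0.001],[0,0,0]]]' | egrep 'tcp|force'
python3 -m crank '[[[0,0,0.0005],[0,0,0]],[[0,0,0.001],[0,0,0]],[[0,0,0.001],[0,0,0]]]'| egrep 'tcp|force'
python3 -m crank '[[[0,0,0.0005],[0,0,0]],[[0,0,0.001],[0,0,0]],[[0,0,0.001],[0,0,0]]]'| egrep 'tcp|force'
```

```text
tcp_pos: [0.5261, -0.3367, 0.095]
ft_force: [-0.8, 2.0, 7.6]
grip_force: 30.0
tcp_pos: [0.5261, -0.3367, 0.094]
ft_force: [-2.0, 0.7, 8.2]
grip_force: 30.0
tcp_pos: [0.5261, -0.3367, 0.0931]
ft_force: [-1.1, 0.9, 8.5]
grip_force: 30.0
```

```bash

python3 -m crank '[[[0,0,0.0005],[0,0,0]],[[0,0,0.001],[0,0,0]],[[0,0,0.001],[0,0,0]]]' | egrep 'tcp|ft_'
python3 -m crank '[[[0,0,0.0005],[0,0,0]],[[0,0,0.001],[0,0,0]],[[0,0,0.001],[0,0,0]]]'| egrep 'tcp|ft_'
python3 -m crank '[[[0,0,0.0005],[0,0,0]],[[0,0,0.001],[0,0,0]],[[0,0,0.001],[0,0,0]]]'| egrep 'tcp|ft_'
```

```text
tcp_pos: [0.5261, -0.3367, 0.0921]
ft_force: [-1.7, 1.8, 8.5]
tcp_pos: [0.5261, -0.3367, 0.0912]
ft_force: [-1.2, 2.0, 10.1]
tcp_pos: [0.5261, -0.3367, 0.0902]
ft_force: [-2.3, 1.8, 9.6]
```

```bash

python3 -m crank '[[[0,0,0.0005],[0,0,0]],[[0,0,0.001],[0,0,0]],[[0,0,0.001],[0,0,0]]]' | egrep 'tcp|ft_'
python3 -m crank '[[[0,0,0.0005],[0,0,0]],[[0,0,0.001],[0,0,0]],[[0,0,0.001],[0,0,0]]]'| egrep 'tcp|ft_'
python3 -m crank '[[[0,0,0.0005],[0,0,0]],[[0,0,0.001],[0,0,0]],[[0,0,0.001],[0,0,0]]]'| egrep 'tcp|ft_'
```

```text
tcp_pos: [0.5261, -0.3367, 0.0893]
ft_force: [-1.5, 1.4, 9.6]
tcp_pos: [0.5261, -0.3367, 0.0884]
ft_force: [-0.8, 1.7, 10.0]
tcp_pos: [0.5262, -0.3367, 0.0874]
ft_force: [-1.2, 1.9, 10.1]
```

```bash

python3 -m crank '[[[0,0,0.0005],[0,0,0]],[[0,0,0.001],[0,0,0]],[[0,0,0.001],[0,0,0]]]' | egrep 'tcp|ft_'
python3 -m crank '[[[0,0,0.0005],[0,0,0]],[[0,0,0.001],[0,0,0]],[[0,0,0.001],[0,0,0]]]'| egrep 'tcp|ft_'
python3 -m crank '[[[0,0,0.0005],[0,0,0]],[[0,0,0.001],[0,0,0]],[[0,0,0.001],[0,0,0]]]'| egrep 'tcp|ft_'
```

```text
tcp_pos: [0.5262, -0.3367, 0.0867]
ft_force: [-2.7, 1.2, 11.1]
tcp_pos: [0.5262, -0.3367, 0.0866]
ft_force: [-2.8, 2.5, 15.2]
tcp_pos: [0.5264, -0.3368, 0.0865]
ft_force: [-2.8, 2.7, 19.8]
```

It bottomed at z ≈ 0.0866, about 11.6 mm deep. I'll ease to about 14 N and start the twist about the carrier axis.

```bash

python3 -m crank '[[[0,0,-0.001],[0,0,0]],[[0,0,-0.001],[0,0,0]],[[0,-0.0009,-0.001],[0,0,-5]],[[-0.0001,-0.0017,-0.001],[0,0,-10]],[[-0.0001,-0.0017,-0.001],[0,0,-10]]]' 
python3 -c "
from h import *
to([.526,-.3365,.098],-90);s=r.read_state();print(s['torque'])"
```

```text
t: 11.45
tcp_pos: [0.5269, -0.3359, 0.0866]
orientation: [0.002, 0.996, 0.086, 0.002]
ft_force: [-1.0, 1.0, 14.1]
opening: 0.126
grip_force: 30.0
t 11.45 shift mm [ -1.    0.5 -11.4] turn [ 0.19 -0.19  9.92] tcp [ 0.5269 -0.3359  0.0866] yaw -80.08 F [-1.03  1.   14.12] q6 0.72
[0.22882666 0.60626896 0.01923082]
```

```bash

python3 -m crank '[[[-0.0002,-0.0017,0],[0,0,-10]],[[-0.0006,-0.0034,0],[0,0,-20]],[[-0.0013,-0.005,0],[0,0,-30]],[[-0.0013,-0.005,0],[0,0,-30]]]' 
python3 -c "
from h import *
to([.526,-.3365,.098],-90);s=r.read_state();print(s['torque'])"
```

```text
t: 11.95
tcp_pos: [0.5245, -0.3312, 0.0866]
orientation: [0.002, 0.94, 0.342, 0.001]
ft_force: [-1.6, 2.0, 14.9]
opening: 0.119
grip_force: 30.0
t 11.95 shift mm [ -2.3   5.  -11.4] turn [ 0.24 -0.11 39.96] tcp [ 0.5245 -0.3312  0.0866] yaw -50.04 F [-1.62  1.98 14.93] q6 0.2
[0.07354254 0.62750174 0.05162825]
```

```bash

python3 -m crank '[[[-0.0002,-0.0017,0],[0,0,-10]],[[-0.0006,-0.0034,0],[0,0,-20]],[[-0.0013,-0.005,0],[0,0,-30]],[[-0.0023,-0.0064,0],[0,0,-40]],[[-0.0023,-0.0064,0],[0,0,-40]]]' 
python3 -c "
from h import *
to([.526,-.3365,.098],-90);s=r.read_state();print(s['torque'])"
```

```text
t: 12.58
tcp_pos: [0.5187, -0.3277, 0.0866]
orientation: [0.002, 0.766, 0.642, 0.0]
ft_force: [-2.2, 0.8, 13.8]
opening: 0.128
grip_force: 30.0
t 12.57 shift mm [ -7.4   8.7 -11.4] turn [ 2.800e-01 -4.000e-02  7.995e+01] tcp [ 0.5187 -0.3277  0.0866] yaw -10.05 F [-2.21  0.77 13.77] q6 -0.5
[ 0.1985021   0.50810928 -0.04446343]
```

Turned 80° with no rise in torque. Easing up.

```bash

python3 -m crank '[[[0,0,-0.002],[0,0,0]],[[0,0,-0.005],[0,0,0]],[[0,0,-0.008],[0,0,0]],[[0,0,-0.011],[0,0,0]],[[0,0,-0.011],[0,0,0]]]' |egrep 'tcp|ft_'
python3 -m crank '[[[0,0,-0.003],[0,0,0]],[[0,0,-0.006],[0,0,0]],[[0,0,-0.008],[0,0,0]],[[0,0,-0.01],[0,0,0]],[[0,0,-0.01],[0,0,0]]]'
python3 -c "
from h import *
to([.526,-.3365,.098],-90);s=r.read_state();print(s['torque'])"
```

```text
tcp_pos: [0.5187, -0.3277, 0.0965]
ft_force: [-0.7, -0.1, 8.8]
t: 13.82
tcp_pos: [0.5175, -0.3266, 0.104]
orientation: [-0.0, 0.767, 0.642, -0.0]
ft_force: [0.7, -0.0, -0.9]
opening: 0.126
grip_force: 30.0
t 13.82 shift mm [-8.3 10.1  6. ] turn [-5.000e-02  0.000e+00  7.988e+01] tcp [ 0.5175 -0.3266  0.104 ] yaw -10.12 F [ 0.67 -0.03 -0.89] q6 -0.5
[-0.08799838  0.04062759  0.02310284]
```

```bash

python3 -m crank '[[[0,0,-0.01],[0,0,0]],[[0,0,-0.02],[0,0,0]],[[0,0,-0.03],[0,0,0]],[[0,0,-0.045],[0,0,0]],[[0,0,-0.06],[0,0,0]]]' |egrep 'tcp|ft_'
python3 -m crank '[[[0,0,-0.03],[0,0,0]],[[0,0,-0.065],[0,0,0]],[[0,0,-0.1],[0,0,0]],[[0,0,-0.135],[0,0,0]],[[0,0,-0.16],[0,0,0]]]'
python3 -c "
from h import *
to([.457,.2422,.31],80)
f=grab('scene');cv2.imwrite('pics/s3.png',f['image'][0:480,0:480])"
```

```text
tcp_pos: [0.5178, -0.3268, 0.1658]
ft_force: [0.5, -0.8, 0.6]
t: 15.08
tcp_pos: [0.5179, -0.3269, 0.3273]
orientation: [0.001, 0.767, 0.642, 0.0]
ft_force: [0.4, -0.2, -0.5]
opening: 0.126
grip_force: 30.0
t 15.07 shift mm [ 549.5 -159.9   16.2] turn [ 6.000e-02  1.700e-01 -9.012e+01] tcp [ 0.5179 -0.3269  0.3273] yaw -10.12 F [ 0.44 -0.2  -0.5 ] q6 -0.5
```

View pics/s3.png

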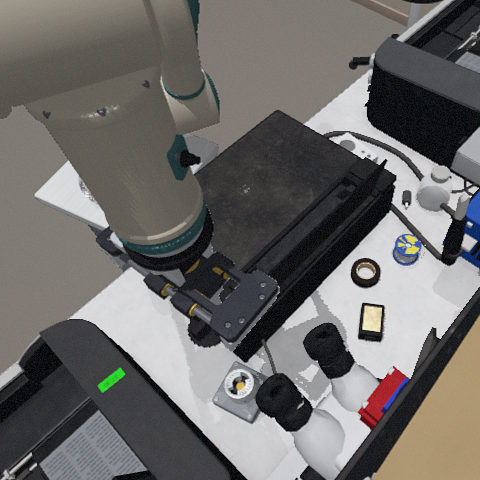

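The carrier is out and held; the collar at (240,383) is empty. Moving over the printer to the block.

```bash

python3 -m crank '[[[0.04,-0.011,0],[0,0,0]],[[0.096,-0.027,0],[0,0,0]],[[0.152,-0.043,0],[0,0,0]],[[0.208,-0.059,0],[0,0,0]],[[0.264,-0.075,0],[0,0,0]]]' |egrep 'tcp|ft_'
python3 -m crank '[[[0.056,-0.016,0],[0,0,0]],[[0.112,-0.032,0],[0,0,0]],[[0.168,-0.048,0],[0,0,0]],[[0.224,-0.064,0],[0,0,0]],[[0.26,-0.074,0],[0,0,0]]]'
python3 -m crank '[[[0.018,-0.005,0.03],[0,0,0]],[[0.036,-0.01,0.06],[0,0,0]],[[0.036,-0.01,0.1],[0,0,0]],[[0.036,-0.01,0.14],[0,0,0]],[[0.036,-0.01,0.15],[0,0,0]]]'
python3 - <<'E'
from h import *
to([.459,.252,.13])
f=grab('top');im=f['image'];cv2.imwrite('pics/t4.png',im[100:400,40:360])
f=grab('wrist');cv2.imwrite('pics/w4.png',f['image'])
E
```

```text
tcp_pos: [0.4896, -0.0518, 0.3246]
ft_force: [0.3, 0.3, -1.1]
t: 16.38
tcp_pos: [0.4621, 0.2177, 0.3246]
orientation: [-0.0, 0.766, 0.643, 0.0]
ft_force: [0.4, -0.9, -0.9]
opening: 0.125
grip_force: 30.0
t: 17.0
tcp_pos: [0.4576, 0.2518, 0.1722]
orientation: [-0.001, 0.767, 0.642, -0.002]
ft_force: [-0.2, -0.5, -1.0]
opening: 0.127
grip_force: 30.0
t 17.00 shift mm [ 0.6  1.6 42.2] turn [-0.26  0.15  0.  ] tcp [0.4576 0.2518 0.1722] yaw -10.11 F [-0.24 -0.55 -0.99] q6 0.55
```

View pics/w4.png

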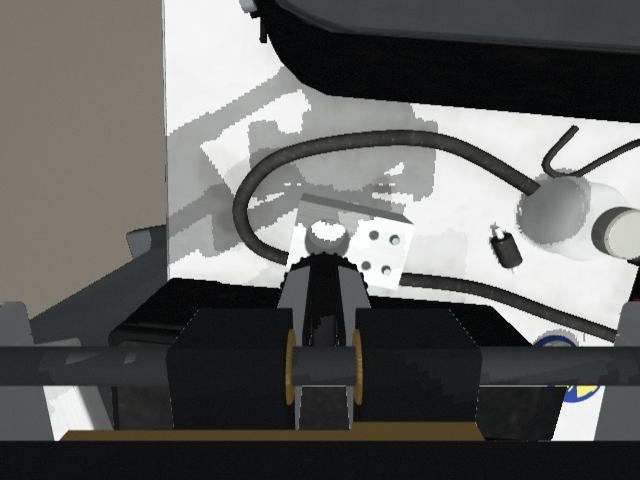

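The wrist view shows the block at about (350,240), with the bore's far part at (327,235) and the held flange in front of it. I'll fit the visible rim with r = 19 mm to check the position.

```bash
python3 - <<'E'
from h import *
from scipy.optimize import least_squares
f=grab('wrist'); P=cloud(f); z=P[...,2]
reg=np.zeros(z.shape,bool); reg[200:258,290:365]=1
top=reg&(abs(z-.052)<.005); print(top.sum(),np.median(z[top]))
low=(reg&(z<.044)&(np.hypot(P[...,0]-.457,P[...,1]-.2422)<.03)).astype(np.uint8)
n,l,st,ce=cv2.connectedComponentsWithStats(low); print(st.tolist(),ce.round().tolist())
i=1+np.argmin(np.hypot(*(ce[1:]-[327,235]).T)); ring=(cv2.dilate((l==i).astype(np.uint8),np.ones((3,3)))>0)&top
v,u=np.nonzero(ring); W=plane(f,np.c_[u,v],.052)[:,:2]
fit=lambda r_:least_squares(lambda c:np.hypot(*(W-c).T)-r_,[.457,.242],loss='soft_l1',f_scale=.0005)
s=fit(.0195); print(len(W),s.x,np.abs(s.fun).max().round(4))
E
```

```text
2322 0.05111267600759922
[[0, 0, 640, 480, 306019], [304, 220, 43, 35, 1181]] [[319.0, 240.0], [325.0, 237.0]]
112 [0.45944992 0.24359415] 0.0015
```

```bash

python3 -m crank '[[[0.0007,0.0028,0.015],[0,0,0]],[[0.0007,0.0028,0.035],[0,0,0]],[[0.0007,0.0028,0.055],[0,0,0]],[[0.0007,0.0028,0.062],[0,0,0]],[[0.0007,0.0028,0.062],[0,0,0]]]' |egrep 'tcp|ft_'
python3 -m crank '[[[0,0,0.004],[0,0,0]],[[0,0,0.008],[0,0,0]],[[0,0,0.012],[0,0,0]],[[0,0,0.012],[0,0,0]]]'
python3 -c "
from h import *
to([.4605,.252,.0625])"
```

```text
tcp_pos: [0.4627, 0.2527, 0.1126]
ft_force: [0.2, 0.0, 0.1]
t: 18.27
tcp_pos: [0.4622, 0.2526, 0.1002]
orientation: [-0.0, 0.767, 0.642, -0.0]
ft_force: [-0.8, 0.4, -0.1]
opening: 0.124
grip_force: 30.0
t 18.27 shift mm [-0.9 -1.5 37.7] turn [-0.03  0.02  0.  ] tcp [0.4622 0.2526 0.1002] yaw -10.12 F [-0.84  0.38 -0.06] q6 0.54
```

```bash

python3 -m crank '[[[-0.0009,-0.0015,0],[0,0,0]],[[-0.0009,-0.0015,0.004],[0,0,0]],[[-0.0009,-0.0015,0.009],[0,0,0]],[[-0.0009,-0.0015,0.014],[0,0,0]],[[-0.0009,-0.0015,0.018],[0,0,0]]]' |egrep 'tcp|ft_'
python3 -m crank '[[[0,0,0.004],[0,0,0]],[[0,0,0.008],[0,0,0]],[[0,0,0.012],[0,0,0]],[[0,0,0.016],[0,0,0]],[[0,0,0.016],[0,0,0]]]'|egrep 'tcp|ft_'
```

```text
tcp_pos: [0.4606, 0.252, 0.0819]
ft_force: [0.2, -0.1, -0.6]
tcp_pos: [0.4605, 0.252, 0.0661]
ft_force: [0.1, -0.7, -0.3]
```

```bash

python3 -m crank '[[[0,0,0.001],[0,0,0]],[[0,0,0.002],[0,0,0]],[[0,0,0.0025],[0,0,0]],[[0,0,0.0025],[0,0,0]]]'|egrep 'tcp|ft_'
python3 -m crank '[[[0,0,0.001],[0,0,0]],[[0,0,0.0015],[0,0,0]],[[0,0,0.0015],[0,0,0]]]'|egrep 'tcp|ft_'
```

```text
tcp_pos: [0.4608, 0.2521, 0.064]
ft_force: [0.3, -0.7, -0.1]
tcp_pos: [0.4608, 0.2521, 0.0624]
ft_force: [0.1, 0.4, -0.9]
```

```bash

python3 -m crank '[[[0,0,0.0005],[0,0,0]],[[0,0,0.001],[0,0,0]],[[0,0,0.001],[0,0,0]]]'|egrep 'tcp|ft_'
python3 -m crank '[[[0,0,0.0005],[0,0,0]],[[0,0,0.001],[0,0,0]],[[0,0,0.001],[0,0,0]]]'|egrep 'tcp|ft_'
```

```text
tcp_pos: [0.4609, 0.2521, 0.0623]
ft_force: [-1.2, -1.9, 5.0]
tcp_pos: [0.4609, 0.2521, 0.0622]
ft_force: [-3.6, -1.2, 13.0]
```

The flange is down on the block at z ≈ 0.0622, against about 0.0625 expected. I'll relieve the force, release and back away.

```bash

python3 -m crank '[[[0,0,-0.0015],[0,0,0]],[[0,0,-0.0015],[0,0,0]]]'|egrep 'tcp|ft_'
python3 -m crank '[[[0,0,0],[0,0,0]],[[0,0,0],[0,0,0]],[[0,0,0],[0,0,0]],[[0,0,0],[0,0,0]]]' 40
python3 -m crank '[[[0,0,-0.01],[0,0,0]],[[0,0,-0.03],[0,0,0]],[[0,0,-0.07],[0,0,0]],[[0,0,-0.12],[0,0,0]],[[0,0,-0.17],[0,0,0]]]'
python3 -m crank '[[[0.03,0,-0.02],[0,0,0]],[[-0.03,0,-0.04],[0,0,0]],[[-0.09,0,-0.05],[0,0,0]],[[-0.15,0,-0.05],[0,0,0]],[[-0.15,0,-0.05],[0,0,0]]]'
python3 - <<'E'
from h import *
f=grab('top'); P=cloud(f); b=np.array([.4587,.2422]); m=np.hypot(P[...,0]-b[0],P[...,1]-b[1])<.04
for n,a,c in(("bar",.073,.09),("flange",.055,.064),("block",.046,.0545)):
    Q=P[m&(P[...,2]>a)&(P[...,2]<c)]; print(n,len(Q),np.median(Q,0).round(4) if len(Q) else '',np.std(Q[:,2]).round(4),cv2.minAreaRect((Q[:,:2]*1000).astype(np.float32))[:2])
im=f['image']; cv2.imwrite('pics/t5.png',np.hstack([cv2.resize(im[205:305,110:220],None,fx=4,fy=4),cv2.resize(im[130:230,340:430],None,fx=4,fy=4)]))
E
```

```text
tcp_pos: [0.4611, 0.2522, 0.0623]
ft_force: [-0.7, -0.6, 3.3]
t: 21.9
tcp_pos: [0.4607, 0.2521, 0.0618]
orientation: [-0.0, 0.767, 0.642, -0.0]
ft_force: [-0.8, 0.1, -0.4]
opening: 0.398
grip_force: 0.0
t: 22.52
tcp_pos: [0.4606, 0.252, 0.2342]
orientation: [0.0, 0.767, 0.642, 0.0]
ft_force: [0.8, 0.3, -0.1]
opening: 0.403
grip_force: 0.0
t: 23.15
tcp_pos: [0.4338, 0.1013, 0.2831]
orientation: [0.001, 0.769, 0.64, 0.0]
ft_force: [-0.5, 1.3, -0.5]
opening: 0.4
grip_force: 0.0
bar 0  nan ((0.0, 0.0), (0.0, 0.0))
flange 0  nan ((0.0, 0.0), (0.0, 0.0))
block 0  nan ((0.0, 0.0), (0.0, 0.0))
  ret = _var(a, axis=axis, dtype=dtype, out=out, ddof=ddof,
  arrmean = um.true_divide(arrmean, div, out=arrmean,
  ret = ret.dtype.type(ret / rcount)
```

View pics/t5.png

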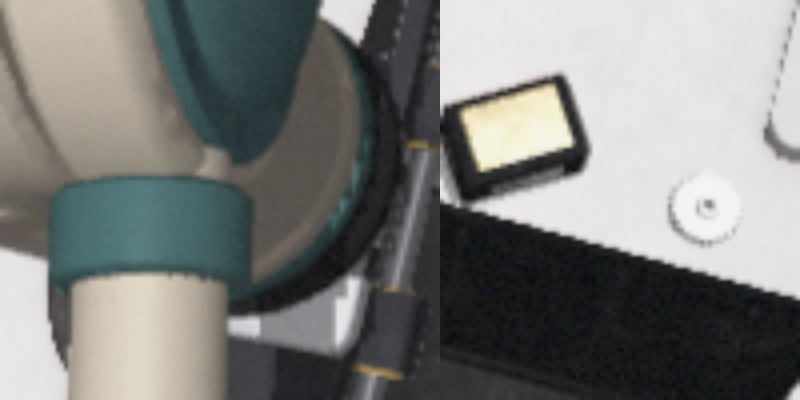

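The arm hides the block from the top camera, and the gear hasn't moved. Checking from the wrist camera.

```bash

python3 - <<'E'
from h import *
f=grab('wrist'); P=cloud(f); b=np.array([.4587,.2422]); m=np.hypot(P[...,0]-b[0],P[...,1]-b[1])<.04
for n,a,c in(("bar",.073,.09),("flange",.055,.064),("block",.046,.0545)):
    Q=P[m&(P[...,2]>a)&(P[...,2]<c)]; print(n,len(Q)); 
    if len(Q)>5: print(np.median(Q,0).round(4),np.std(Q[:,2]).round(4),cv2.minAreaRect((Q[:,:2]*1000).astype(np.float32))[:2])
cv2.imwrite('pics/w5.png',f['image'])
E
```

```text
bar 525
[0.4595 0.2424 0.0789] 0.0009 ((459.3674621582031, 242.44090270996094), (39.35773849487305, 11.029067993164062))
flange 1280
[0.4577 0.242  0.0571] 0.001 ((459.3577880859375, 242.38095092773438), (48.3331413269043, 48.60641860961914))
block 1946
[0.4662 0.2378 0.0511] 0.0009 ((463.7290344238281, 241.53955078125), (60.251949310302734, 69.89929962158203))
```

View pics/w5.png

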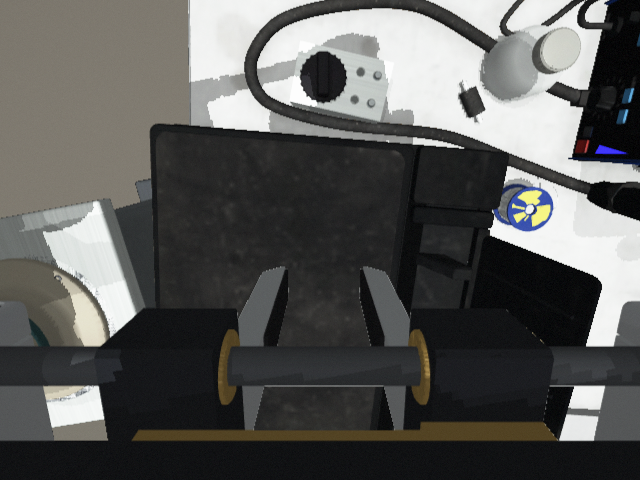

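The carrier stands in the bore at (323,77). Its flange top is 6 mm above the block top and its bar top 28 mm, so it is fully seated and level. The roller at (470,100) is undisturbed and the gripper is clear.

```bash
python3 -c "
from bench import r
print(r.finish_job())"
```

```text
the job is handed in; nothing more can be done
None
```

The fuse carrier is out of the fuse box and standing fully seated in the block's big bore, released, and the job was handed in at about 23 s; the highest reading on the fuse box was about 20 N, and I saw no sign that the gear, tape or roller moved.

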